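Balance a counterweight on the balancing stand

TASK

The blue counterweight is a closed tube with a heavy slug clamped somewhere inside. Draw it out of the plywood rack by its exposed end and leave it lying free on the bench, well clear of the rack; then take it again, feel where along its length it balances, and set it squarely across the middle of the narrow steel rib of the balancing stand so that it stays level there on its own, without ever letting it tip out of the hand. Leave the purple cap, the blue and white squeeze tube and the red-handled pliers where they are.

Things in the scene. Friction and masses are not known exactly. Their poses are not given: they have to be found in the camera images.
- counterweight: blue closed square tube with black end caps, 190 mm long (x axis), 40 x 40 mm in section; origin: middle of its underside. 0.75 to 0.9 kg. A slug clamped inside (it does not shift) puts the centre of mass at an unknown place along x, up to 58 mm either side of the middle, on the centre line; nothing outside shows it. At first it lies in the rack, x along the rack's x, its -x end sticking out
- rack: plywood rack fixed to the bench, possibly turned: a roofed bay 130 mm deep (x), 76 mm wide outside, 56 mm inside, 58 mm high, no floor (the counterweight lies on the bench); origin: centre of its footprint; open front at x = -65 mm, back closed. At the start 75 to 87 mm of the counterweight stands out of it
- stand: balancing stand fixed to the bench: grey base plate 90 (x) x 96 (y) x 8 mm, a web, and on top a flat steel rib 18 mm wide along x and 76 mm long along y, its top 45 mm above the bench; origin: centre of its underside. The counterweight goes across it, its length along the stand's x (either way round); it stays level only if its centre of mass is over the 18 mm width
- stand_top (a point): centre of the top face of the stand's rib, 45 mm above the bench; axes as the stand
- purple_cap: bystander: purple plastic spray-can cap, 54 mm across, 46 mm high, origin at the centre of its underside
- sealant_tube: bystander: blue and white squeeze tube with a black cap, 48 x 127 x 33 mm, lying on the bench, origin at the centre of its underside
- pliers: bystander: pliers with red handles, 57 x 168 x 14 mm, lying on the bench, origin at the centre of their underside
Not all that is in view belongs to the job. There is more than one size of the stand; the one meant has the size given above.

How it is judged:
By the outcome, as a careful person would: the job done as asked, in the order asked, and still so for the second after the job is handed in, with the robot touching nothing.
It also fails if it takes over 61 s, if anything falls off the work surface, if the arm or the gripper's body presses on something with over 40 N, if the wrist force passes 120 N, or if a joint passes its speed limit or range.

ROBOT

A 6-joint arm with a two-finger parallel gripper is mounted at the origin on a cart in front of the work surface, level with it; the furniture and walls round the work are solid. World frame = base frame: x ahead of the robot, y to its left, z up, the work surface at z = 0. Lengths are in m, angles in rad, forces in N, time in s.
With the tool pointing down it reaches from about 0.275 to 0.75 m from the base axis. Payload 10.2 kg.
Tool frame: the origin (TCP) lies on the centre line of the jaws, within the pads' length; the fingertips stand 25 mm ahead of it and the grasp point (between the pads) lies 6 mm ahead of it (bot.tip_reach is the distance from the TCP to the fingertips, in m); z points along the fingers, y is the line along which they close (so a half turn about z gives the same grasp; the last joint's range is limited). The gripper opens to 85 mm and grips with 20 to 120 N. Pads are 22 mm wide; open, the fingers measure 114 mm over their backs; the gripper's body (76 mm by 85 mm) begins 54 mm behind the grasp point. The pads swing forward as they close: fully open they stand 13 mm farther back than shut.
Start: joints at [-1.387, 0.313, 1.498, -0, 1.331, -0.223], TCP at [0.208, -0.482, 0.256] pointing down, gripper open.
Joint ranges: [-2.94, 2.94], [-0.97, 2.17], [0.19, 2.56], [-1.23, 4.37], [0.02, 3.11], [-2.88, 2.88]. Speed limits (rad/s): [2.39, 2.39, 3.01, 3.14, 3.14, 3.14].

INTERFACE

Orientations are given as a unit quaternion [w, x, y, z].
In Python, from station import bot gives the robot as it stands.
- The arm moves only by the tool servo_tool, never from a script. Its argument "moves" is a list of rows, each an object with "translation": the shift along the tool's x, y, z in m, a list of three; "roll": the turn about the tool's z in rad. In form: [{"translation": [dx, dy, dz], "roll": roll}, ...]. A call has 1 to 12 rows; each row is the pose to reach, as a shift and turn from the pose commanded when the call began, along the tool's axes at that moment; what a row does not reach only later rows make up. A row lasts 1/12 s, in which the tool goes at most 41.7 mm and 7.16 degrees, less where a joint would pass 70% of its speed; a pose out of reach is approached as far as the arm can. A call with a gripper value outside its range is refused whole. "claw" is the gripper command: -1 is shut, 1 is fully open, values between are in proportion, set as the call begins (left out, the last holds). The fingers move at their own pace and stop on an object; the grip force is fixed at half the most. Time passes only in rows, so rows that repeat a pose let the fingers close. It gives the time, the measured TCP pose, the force, the opening and the grip force at its end, in the units of the state.
- bot.observe(): the state, without advancing time (a new reading comes with each control period).
- bot.camera(name): name is "side" or "top" or "wrist"; returns a dict with "color" (384x512x3 uint8, blue, green, red), "fx", "fy", "cx", "cy" (pixels), "R" (3x3) and "t" (3): a world point X has camera coordinates R X + t. Camera axes: x right, y down, z forward; pixel columns grow to the right and rows downward; lengths in m; the calibration is good to about 2 mm. A picture is of the moment at which its call begins. There is no depth.
- bot.finish_job(): hands the job in; it is judged then, once.
Trained networks look in a picture, given as the dict that the camera call returned (one of the last four; its "shot" number tells which), for a name from the list of things; names that differ only in an ending like _2 or _b are one class to them, and where a whole thing is asked for, a point or a joint stands for the part that bears it (a point fixed in the world has none). Each returns a list of dicts, best first, with "p" (0 to 1); they miss things now and then, are a little off and sometimes report something else, mostly with a low value. They report only what shows in the picture. A call takes as long as a camera call. They do not tell look-alikes from the thing itself.
- bot.trace(picture, label): "region" (384x512 bool, what is visible of it).
- bot.landmark_of(picture, label): "point" ([x, y, z] in m, in world coordinates, good to about 4 mm: a listed point, or the origin of a listed thing).
The state is a dict: "time": time; "qpos": joint angles; "joint_vel": joint speeds; "effort": joint torques, N m; "position": TCP position; "tcp_rot": TCP orientation; "wrist_force": force on the tool from outside, world axes, zero at the start; "ft_torque": the same for the moment, N m; "gripper_width": finger opening in m; "grasp_force": force on a finger pad.
Only numpy, scipy, OpenCV 4.12 (cv2) and the standard library are available. Lean on these libraries where they do the work, as an engineer would, in place of code of your own. Each camera call takes 0.05 s, during which the arm holds its last target. There are 200 camera calls.

## Working session

There is one attempt and no reset: what is moved stays moved. The work goes in short steps, Python scripts to look and compute and a tool call to move; the robot and the scene stay as the last step left them, time stands still between calls to the robot, and variables do not carry over. Pictures are saved under pics/ and viewed, at most 10 in all, crops included, and the job is handed in when it is done.

Besides the shell and the picture viewer there is one more tool, called after "Request:" as name(argument=value, ...), one argument or row to a line, values as JSON. servo_tool: Moves the arm, as the interface text tells. Its arguments: {"type":"object","properties":{"moves":{"type":"array","items":{"type":"object","properties":{"translation":{"type":"array","items":{"type":"number"}},"roll":{"type":"number"}}}},"claw":{"type":"number"}},"required":["moves"]}

```bash
mkdir -p pics; ls; cat > h.py <<'E'
from station import bot
import numpy as np, cv2
def ray(pic,u,v,z):
    R=np.array(pic["R"]);t=np.array(pic["t"]);c=-R.T@t
    d=R.T@np.array([(u-pic["cx"])/pic["fx"],(v-pic["cy"])/pic["fy"],1.]);return c+d*(z-c[2])/d[2]
def proj(pic,X):
    p=np.array(pic["R"])@np.array(X)+np.array(pic["t"]);return p[0]/p[2]*pic["fx"]+pic["cx"],p[1]/p[2]*pic["fy"]+pic["cy"]
E
python3 - <<'E'
from h import *
ims=[]
for n in ("top","side"):
    p=bot.camera(n);ims.append(p["color"])
    print(n,-np.array(p["R"]).T@p["t"])
    for l in ["counterweight","rack","stand","stand_top","purple_cap","sealant_tube","pliers"]:
        for d in bot.landmark_of(p,l)[:3]: print(l,np.round(d["point"],3),round(d["p"],2),np.round(proj(p,d["point"])))
cv2.imwrite("pics/a.png",cv2.resize(ims[0],(800,600)));cv2.imwrite("pics/b.png",cv2.resize(ims[1],(800,600)))
s=bot.observe();print(s["time"],s["tcp_rot"],s["wrist_force"])
E
```

```text
pics
top [ 0.5071315  -0.14246148  1.22185233]
counterweight [0.674 0.066 0.001] 0.54 [199. 156.]
rack [0.728 0.074 0.001] 0.64 [196. 140.]
stand [ 0.508 -0.233  0.001] 0.89 [291. 205.]
stand [ 0.39  -0.121  0.001] 0.76 [257. 243.]
stand [ 0.359 -0.267 -0.   ] 0.73 [302. 252.]
stand_top [ 0.39  -0.118  0.034] 0.91 [255. 244.]
stand_top [ 0.508 -0.234  0.045] 0.87 [292. 205.]
stand_top [ 0.36  -0.271  0.032] 0.7 [305. 253.]
purple_cap [0.622 0.229 0.001] 0.75 [149. 172.]
purple_cap [ 0.724  0.071 -0.003] 0.21 [197. 141.]
sealant_tube [ 0.753 -0.15   0.001] 0.74 [264. 131.]
pliers [ 0.59  -0.482 -0.006] 0.9 [367. 180.]
side [ 0.49758478 -1.15245313  0.8675655 ]
counterweight [ 0.674  0.071 -0.003] 0.89 [278. 170.]
rack [0.721 0.077 0.002] 0.85 [290. 168.]
stand [ 0.361 -0.27  -0.   ] 0.75 [188. 238.]
stand [ 0.505 -0.233 -0.001] 0.7 [235. 228.]
stand [ 0.388 -0.122  0.003] 0.61 [199. 206.]
stand_top [ 0.504 -0.228  0.043] 0.87 [235. 216.]
stand_top [ 0.363 -0.272  0.034] 0.74 [187. 231.]
purple_cap [ 0.622  0.229 -0.   ] 0.69 [260. 148.]
sealant_tube [ 0.754 -0.145 -0.002] 0.81 [309. 207.]
pliers [ 0.59  -0.481 -0.003] 0.98 [270. 291.]
0.8 [-1.96444239e-05  9.79388411e-01  2.01985988e-01 -3.01051556e-06] [ 0.40064105 -0.42480004  0.94016669]
```

View pics/a.png

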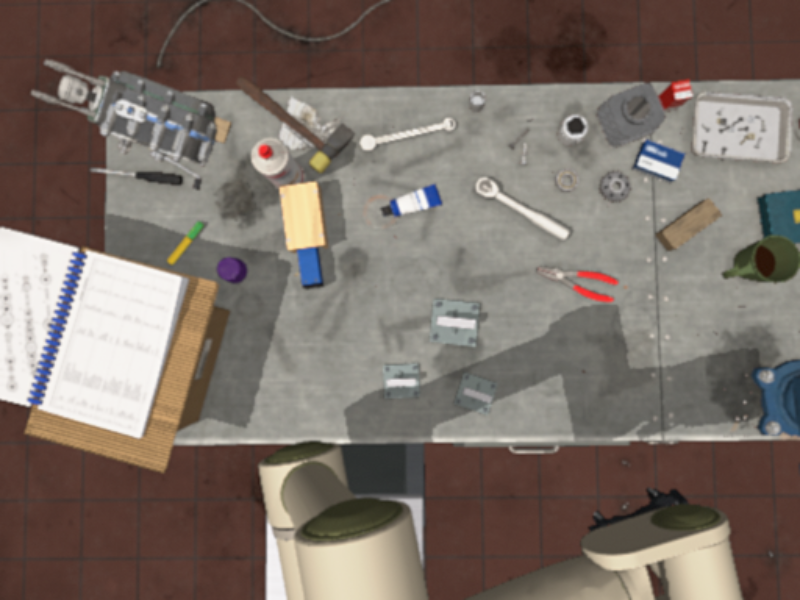

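View pics/b.png

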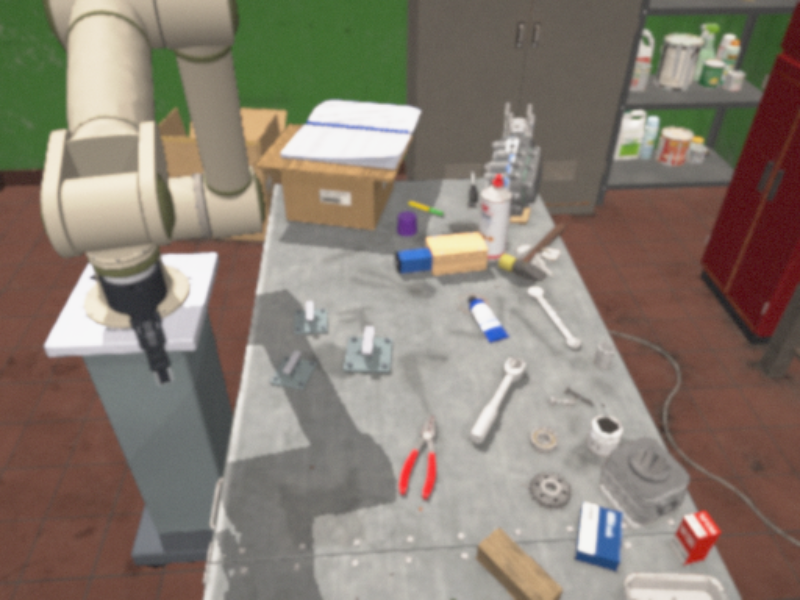

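```bash
cat >> h.py <<'E'
def rect(pic,label,z,near=None):
    for d in bot.trace(pic,label)[:4]:
        m=d["region"].astype(np.uint8)
        n,l,st,ce=cv2.connectedComponentsWithStats(m)
        k=1+np.argmax(st[1:,4]);v,u=np.nonzero(l==k)
        P=np.array([ray(pic,a,b,z)[:2] for a,b in zip(u,v)])
        r=cv2.minAreaRect((P*1000).astype(np.float32))
        print(label,round(d["p"],2),"px",ce[k].round(),"rect mm",np.round(r[0],1),np.round(r[1],1),"ang",round(r[2],1))
E
python3 - <<'E'
from h import *
p=bot.camera("top")
rect(p,"rack",.058);rect(p,"counterweight",.04);rect(p,"stand",.008)
c=p["color"]
a=cv2.resize(c[95:195,150:280],(520,400),interpolation=cv2.INTER_CUBIC)
b=cv2.resize(c[180:270,235:325],(400,400),interpolation=cv2.INTER_CUBIC)[:, :280]
cv2.imwrite("pics/c.png",np.hstack([a,b]))
E
```

```text
rack 0.66 px [194. 138.] rect mm [720.5  71.4] [139.1  83.1] ang 7.2
counterweight 0.92 px [198. 171.] rect mm [619.5  61.8] [85.8 44.3] ang 8.7
stand 0.64 px [290. 206.] rect mm [ 505.8 -230.3] [96.6 90. ] ang 83.5
stand 0.63 px [256. 244.] rect mm [ 388.  -118.7] [64.2 60.4] ang 89.5
```

View pics/c.png

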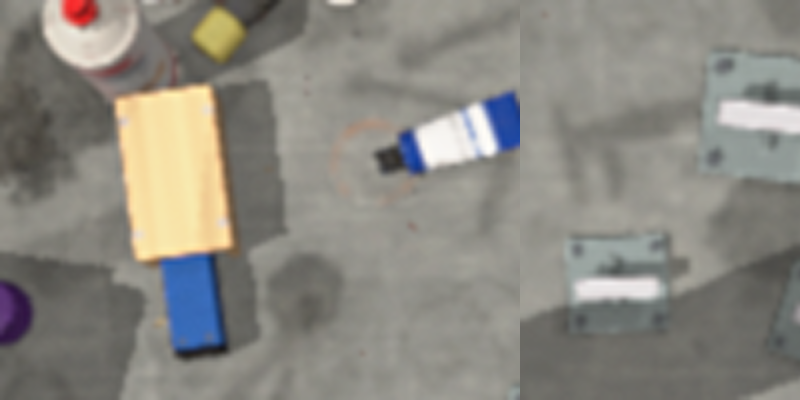

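Blue end at top px (198,171) is the only tube (the sealant tube at (264,131) is the bystander). Stands are at px (291,205) 97x90 mm, (256,244) 64x60 mm and (304,252) small, so the first one is meant. Rack yaw is about +8°, stand yaw about -6.5°.

Request:
servo_tool(
  moves=[
    {"translation": [0.581,-0.34,0.09],"roll": 0.267},
    {"translation": [0.581,-0.34,0.09],"roll": 0.267},
    {"translation": [0.581,-0.34,0.09],"roll": 0.267},
    {"translation": [0.581,-0.34,0.09],"roll": 0.267},
    {"translation": [0.581,-0.34,0.09],"roll": 0.267},
    {"translation": [0.581,-0.34,0.09],"roll": 0.267},
    {"translation": [0.581,-0.34,0.09],"roll": 0.267},
    {"translation": [0.581,-0.34,0.09],"roll": 0.267},
    {"translation": [0.581,-0.34,0.09],"roll": 0.267},
    {"translation": [0.581,-0.34,0.09],"roll": 0.267},
    {"translation": [0.581,-0.34,0.09],"roll": 0.267},
    {"translation": [0.581,-0.34,0.09],"roll": 0.267},
  ],
  claw=1,
)

```text
time: 2.0
position: [0.5008, -0.0833, 0.1903]
tcp_rot: [0.0, 0.998, 0.07, 0.0]
wrist_force: [1.0, -0.9, -0.4]
gripper_width: 0.0853
grasp_force: 0.0
```

Request:
servo_tool(
  moves=[
    {"translation": [0.1,-0.127,0.02],"roll": 0},
    {"translation": [0.1,-0.127,0.02],"roll": 0},
    {"translation": [0.1,-0.127,0.02],"roll": 0},
    {"translation": [0.1,-0.127,0.02],"roll": 0},
    {"translation": [0.1,-0.127,0.02],"roll": 0},
    {"translation": [0.1,-0.127,0.02],"roll": 0},
  ],
)

```text
time: 2.5
position: [0.5813, 0.0559, 0.1697]
tcp_rot: [-0.0, 0.997, 0.071, -0.0]
wrist_force: [-0.4, 0.4, 0.3]
gripper_width: 0.0853
grasp_force: 0.0
```

```bash
python3 - <<'E'
from h import *
p=bot.camera("wrist");cv2.imwrite("pics/d.png",p["color"])
print(bot.observe()["position"], -np.array(p["R"]).T@p["t"])
rect(p,"counterweight",.04);rect(p,"rack",.058)
E
```

```text
[0.58111208 0.05463944 0.1701002 ] [0.66049241 0.0671872  0.28691062]
counterweight 0.76 px [253. 136.] rect mm [623.5  64.3] [77.3 40. ] ang 8.2
counterweight 0.34 px [257.  45.] rect mm [694.6  71.5] [65.6 82.8] ang 8.1
rack 0.73 px [257.  45.] rect mm [692.1  70.9] [60.8 75.7] ang 8.1
```

View pics/d.png

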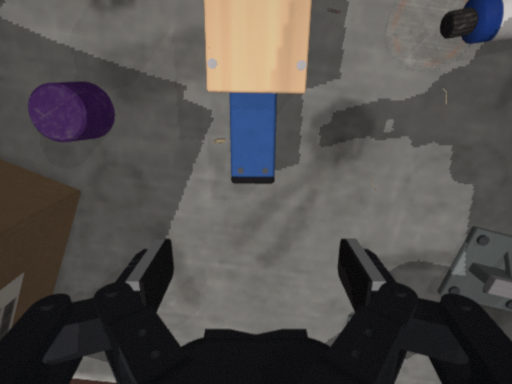

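Tube end edge at px (253,182), centred between rack roof at px (257,92) and the jaws; the aim is good.

Request:
servo_tool(
  moves=[
    {"translation": [0.035,-0.004,0.03],"roll": 0},
    {"translation": [0.035,-0.004,0.07],"roll": 0},
    {"translation": [0.035,-0.004,0.1],"roll": 0},
    {"translation": [0.035,-0.004,0.125],"roll": 0},
    {"translation": [0.035,-0.004,0.137],"roll": 0},
    {"translation": [0.035,-0.004,0.137],"roll": 0},
    {"translation": [0.035,-0.004,0.137],"roll": 0},
  ],
)

```text
time: 3.23
position: [0.6158, 0.0625, 0.0346]
tcp_rot: [0.0, 0.998, 0.069, 0.001]
wrist_force: [0.2, -0.3, 0.9]
gripper_width: 0.0858
grasp_force: 0.0
```

Request:
servo_tool(
  moves=[
    {"translation": [0,0,0],"roll": 0},
    {"translation": [0,0,0],"roll": 0},
    {"translation": [0,0,0],"roll": 0},
    {"translation": [0,0,0],"roll": 0},
    {"translation": [0,0,0],"roll": 0},
    {"translation": [0,0,0],"roll": 0},
    {"translation": [0,0,0],"roll": 0},
    {"translation": [0,0,0],"roll": 0},
  ],
  claw=-1,
)

```text
time: 3.9
position: [0.6159, 0.0633, 0.0347]
tcp_rot: [0.0, 0.998, 0.07, 0.001]
wrist_force: [-1.5, 0.4, 6.3]
gripper_width: 0.0388
grasp_force: 63.0
```

Request:
servo_tool(
  moves=[
    {"translation": [-0.01,0,0],"roll": 0},
    {"translation": [-0.03,0,0],"roll": 0},
    {"translation": [-0.05,0,0],"roll": 0},
    {"translation": [-0.07,0,0],"roll": 0},
    {"translation": [-0.09,0,0],"roll": 0},
    {"translation": [-0.11,0,0],"roll": 0},
    {"translation": [-0.13,0,0],"roll": 0},
    {"translation": [-0.15,0,0],"roll": 0},
    {"translation": [-0.17,0,0],"roll": 0},
    {"translation": [-0.19,0,0],"roll": 0},
    {"translation": [-0.205,0,0],"roll": 0},
    {"translation": [-0.21,0,0],"roll": 0},
  ],
)

```text
time: 4.9
position: [0.4079, 0.0336, 0.0346]
tcp_rot: [0.001, 0.998, 0.07, 0.002]
wrist_force: [6.0, 0.8, 1.6]
gripper_width: 0.039
grasp_force: 62.5
```

Request:
servo_tool(
  moves=[
    {"translation": [0,0,0],"roll": 0},
    {"translation": [0,0,0],"roll": 0},
    {"translation": [0,0,0],"roll": 0},
    {"translation": [0,0,0],"roll": 0},
    {"translation": [0,0,0],"roll": 0},
    {"translation": [0,0,0],"roll": 0},
  ],
  claw=1,
)

```text
time: 5.4
position: [0.4075, 0.0341, 0.0333]
tcp_rot: [-0.0, 0.998, 0.07, -0.0]
wrist_force: [0.1, 0.2, -0.6]
gripper_width: 0.0853
grasp_force: 0.0
```

Request:
servo_tool(
  moves=[
    {"translation": [0,0,-0.04],"roll": 0},
    {"translation": [0,0,-0.08],"roll": 0},
    {"translation": [-0.02,0,-0.12],"roll": 0},
    {"translation": [-0.03,0,-0.14],"roll": 0},
    {"translation": [-0.03,0,-0.14],"roll": 0},
    {"translation": [-0.03,0,-0.14],"roll": 0},
  ],
)

```text
time: 5.9
position: [0.3779, 0.0297, 0.1741]
tcp_rot: [0.0, 0.998, 0.07, 0.001]
wrist_force: [-0.1, 0.0, -0.3]
gripper_width: 0.0856
grasp_force: 0.0
```

```bash
python3 - <<'E'
from h import *
p=bot.camera("wrist");cv2.imwrite("pics/e.png",p["color"])
print(bot.observe()["position"], -np.array(p["R"]).T@p["t"])
rect(p,"counterweight",.04)
for d in bot.landmark_of(p,"counterweight")[:2]: print(d)
p=bot.camera("top");rect(p,"counterweight",.04)
s=bot.observe();print(s["wrist_force"],s["ft_torque"])
E
```

```text
[0.37767807 0.02984467 0.17306716] [0.45668184 0.04083388 0.29154112]
counterweight 0.8 px [256.  91.] rect mm [450.5  39.7] [151.3  40.1] ang 7.9
{'point': [0.4666, 0.0386, 0.0012], 'p': 0.94}
counterweight 0.65 px [205. 219.] rect mm [469.7  39.4] [182.7  45.2] ang 8.5
[-0.50711663  0.49810549  0.40372037] [ 0.05365049 -0.03023716 -0.02452366]
```

View pics/e.png

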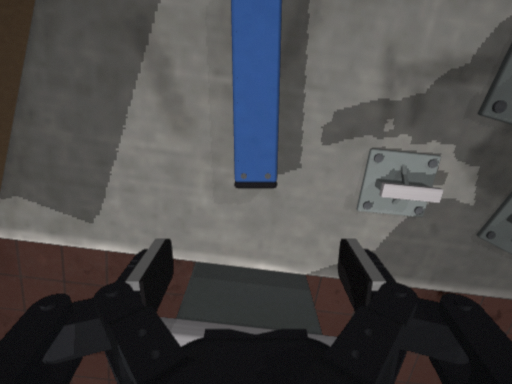

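Tube lies free (near end px (256,187)), yaw ≈8°, centre ≈ (0.470, 0.042), 90 mm clear of the rack. Taking it at the middle next.

Request:
servo_tool(
  moves=[
    {"translation": [0.04,0.001,0.0],"roll": 0},
    {"translation": [0.08,0.001,0.0],"roll": 0},
    {"translation": [0.093,0.001,0.04],"roll": 0},
    {"translation": [0.093,0.001,0.08],"roll": 0},
    {"translation": [0.093,0.001,0.115],"roll": 0},
    {"translation": [0.093,0.001,0.135],"roll": 0},
    {"translation": [0.093,0.001,0.14],"roll": 0},
    {"translation": [0.093,0.001,0.14],"roll": 0},
  ],
)

```text
time: 6.82
position: [0.4692, 0.0419, 0.032]
tcp_rot: [-0.0, 0.998, 0.07, -0.002]
wrist_force: [0.1, -0.4, 0.5]
gripper_width: 0.0855
grasp_force: 0.0
```

Request:
servo_tool(
  moves=[
    {"translation": [0,0,0],"roll": 0},
    {"translation": [0,0,0],"roll": 0},
    {"translation": [0,0,0],"roll": 0},
    {"translation": [0,0,0],"roll": 0},
    {"translation": [0,0,0],"roll": 0},
    {"translation": [0,0,0],"roll": 0},
    {"translation": [0,0,0],"roll": 0},
    {"translation": [0,0,0],"roll": 0},
  ],
  claw=-1,
)

```text
time: 7.48
position: [0.4705, 0.0418, 0.0347]
tcp_rot: [0.0, 0.998, 0.07, 0.001]
wrist_force: [-1.0, 1.4, 6.9]
gripper_width: 0.039
grasp_force: 61.7
```

Request:
servo_tool(
  moves=[
    {"translation": [0,0,-0.001],"roll": 0},
    {"translation": [0,0,-0.002],"roll": 0},
    {"translation": [0,0,-0.003],"roll": 0},
    {"translation": [0,0,-0.003],"roll": 0},
    {"translation": [0,0,-0.003],"roll": 0},
    {"translation": [0,0,-0.003],"roll": 0},
  ],
)

```text
time: 7.98
position: [0.4697, 0.0418, 0.0362]
tcp_rot: [-0.0, 0.998, 0.07, -0.0]
wrist_force: [0.6, -0.6, -8.5]
gripper_width: 0.039
grasp_force: 61.1
```

```bash
cat >> h.py <<'E'
def feel():
    F=[];T=[]
    for _ in range(4):
        bot.camera("wrist");s=bot.observe();F.append(s["wrist_force"]);T.append(s["ft_torque"])
    F=np.mean(F,0);T=np.mean(T,0);q=s["tcp_rot"];y=2*np.arctan2(q[2],q[1])
    a=np.array([np.cos(y),np.sin(y)])
    # tau=r x F, r=d*a, F=-W z
    L=np.array([-a[1],a[0]])@T[:2]   # moment about horizontal axis left of tube
    print(np.round(F,2),np.round(T,3),"pos",np.round(s["position"],4),"q",np.round(q,4),"yaw",round(y,4),"d(mm)",1000*L/-F[2] if abs(F[2])>1 else None)
E
python3 -c "
from h import *
feel()"
```

```text
[-0.27  0.41 -8.42] [ 0.041 -0.361  0.017] pos [0.4698 0.0418 0.0363] q [-0.000e+00  9.976e-01  6.980e-02 -1.000e-04] yaw 0.1398 d(mm) -43.172805190268235
```

Balance ≈43 mm toward the near (-x) end. Setting down, regrasping there.

Request:
servo_tool(
  moves=[
    {"translation": [0,0,0.002],"roll": 0},
    {"translation": [0,0,0.003],"roll": 0},
    {"translation": [0,0,0.003],"roll": 0},
  ],
)

```text
time: 8.43
position: [0.4701, 0.0418, 0.0347]
tcp_rot: [0.0, 0.998, 0.07, 0.0]
wrist_force: [-6.4, 1.0, 12.9]
gripper_width: 0.0394
grasp_force: 63.7
```

Request:
servo_tool(
  moves=[
    {"translation": [0,0,0],"roll": 0},
    {"translation": [0,0,0],"roll": 0},
    {"translation": [0,0,0],"roll": 0},
    {"translation": [0,0,0],"roll": 0},
    {"translation": [0,0,0],"roll": 0},
    {"translation": [-0.02,0,0],"roll": 0},
    {"translation": [-0.043,0,0],"roll": 0},
    {"translation": [-0.043,0,0],"roll": 0},
    {"translation": [-0.043,0,0],"roll": 0},
  ],
  claw=1,
)

```text
time: 9.18
position: [0.4271, 0.0357, 0.0335]
tcp_rot: [-0.0, 0.998, 0.07, -0.0]
wrist_force: [1.0, 0.9, 0.8]
gripper_width: 0.0853
grasp_force: 0.0
```

Request:
servo_tool(
  moves=[
    {"translation": [0,0,0],"roll": 0},
    {"translation": [0,0,0],"roll": 0},
    {"translation": [0,0,0],"roll": 0},
    {"translation": [0,0,0],"roll": 0},
    {"translation": [0,0,0],"roll": 0},
    {"translation": [0,0,0],"roll": 0},
    {"translation": [0,0,0],"roll": 0},
    {"translation": [0,0,0],"roll": 0},
  ],
  claw=-1,
)

```text
time: 9.85
position: [0.4277, 0.0359, 0.0336]
tcp_rot: [-0.0, 0.998, 0.07, 0.001]
wrist_force: [2.3, 4.0, 3.5]
gripper_width: 0.0392
grasp_force: 62.3
```

Request:
servo_tool(
  moves=[
    {"translation": [0,0,-0.002],"roll": 0},
    {"translation": [0,0,-0.004],"roll": 0},
    {"translation": [0,0,-0.006],"roll": 0},
    {"translation": [0,0,-0.006],"roll": 0},
    {"translation": [0,0,-0.006],"roll": 0},
    {"translation": [0,0,-0.006],"roll": 0},
  ],
)

```text
time: 10.35
position: [0.4271, 0.0358, 0.0392]
tcp_rot: [-0.0, 0.998, 0.07, -0.0]
wrist_force: [-0.2, 1.2, -8.8]
gripper_width: 0.0393
grasp_force: 61.3
```

```bash
python3 -c "
from h import *
feel();feel()"
```

```text
[ 0.35 -0.2  -8.52] [ 0.001  0.012 -0.022] pos [0.4272 0.0358 0.0393] q [-0.000e+00  9.976e-01  6.980e-02 -1.000e-04] yaw 0.1398 d(mm) 1.340570368062834
[ 0.1   0.05 -8.06] [0.004 0.008 0.011] pos [0.4273 0.0358 0.0394] q [-0.      0.9976  0.0699 -0.    ] yaw 0.1398 d(mm) 0.8542411574120868
```

The weight sits within about 1 mm of the grip, full weight (≈8.4 N) in hand. Carrying toward the stand, then a closer look.

Request:
servo_tool(
  moves=[
    {"translation": [0,0,-0.005],"roll": 0},
    {"translation": [0,0,-0.02],"roll": 0},
    {"translation": [0,0,-0.04],"roll": 0},
    {"translation": [-0.001,0.005,-0.06],"roll": 0},
    {"translation": [-0.003,0.02,-0.08],"roll": 0},
    {"translation": [-0.005,0.04,-0.1],"roll": 0},
    {"translation": [-0.008,0.06,-0.118],"roll": 0},
    {"translation": [-0.01,0.08,-0.128],"roll": 0},
    {"translation": [-0.013,0.1,-0.131],"roll": 0},
    {"translation": [-0.015,0.12,-0.131],"roll": 0},
    {"translation": [-0.017,0.14,-0.131],"roll": 0},
    {"translation": [-0.019,0.15,-0.131],"roll": 0},
  ],
)

```text
time: 11.75
position: [0.4293, -0.1172, 0.1708]
tcp_rot: [0.0, 0.998, 0.069, 0.0]
wrist_force: [-0.2, 0.4, -8.5]
gripper_width: 0.0394
grasp_force: 63.0
```

Request:
servo_tool(
  moves=[
    {"translation": [0,0,0],"roll": 0},
    {"translation": [0,0,0],"roll": 0},
  ],
)

```text
time: 11.92
position: [0.4291, -0.1151, 0.1703]
tcp_rot: [-0.0, 0.998, 0.069, -0.0]
wrist_force: [-0.4, 0.2, -8.0]
gripper_width: 0.0391
grasp_force: 63.0
```

```bash
python3 - <<'E'
from h import *
feel()
p=bot.camera("wrist");c=p["color"].copy()
rect(p,"stand",.008)
for d in bot.landmark_of(p,"stand_top")[:3]: print("top",np.round(d["point"],4),d["p"])
for d in bot.landmark_of(p,"stand")[:3]: print("st",np.round(d["point"],4),d["p"])
# white rib top
for s in [(.506,-.232)]:
    y=-.113;ax=np.array([np.cos(y),np.sin(y)]);ay=np.array([-ax[1],ax[0]])
    for a,b in ((9,38),(9,-38),(-9,-38),(-9,38)):
        q=np.array(s)+(ax*a+ay*b)/1000;u=proj(p,[*q,.045]);cv2.circle(c,(int(u[0]),int(u[1])),2,(0,0,255),-1)
cv2.imwrite("pics/f.png",c);cv2.imwrite("raw_f.png",p["color"]);np.savez("f.npz",**{k:p[k] for k in("fx","fy","cx","cy","R","t")})
E
```

```text
[ 0.3  -0.05 -7.71] [-0.004 -0.012  0.01 ] pos [ 0.4293 -0.1145  0.1704] q [-2.000e-04  9.975e-01  7.040e-02 -1.000e-04] yaw 0.1409 d(mm) -1.4691935877759685
stand 0.76 px [389. 111.] rect mm [ 507.7 -236.7] [111.3  89.3] ang 83.2
stand 0.73 px [387. 249.] rect mm [ 362.6 -277.5] [93.9 68. ] ang 71.2
top [ 0.51   -0.2272  0.0433] 0.91
top [ 0.3565 -0.2716  0.0369] 0.79
st [ 0.5055 -0.2332  0.0033] 0.83
st [ 0.3591 -0.2695 -0.0011] 0.59
```

View pics/f.png

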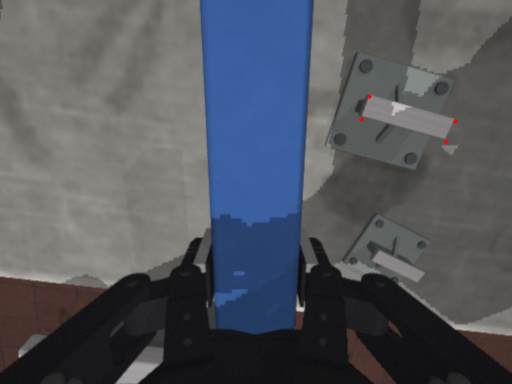

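The projected rib corners (red) lie on the real rib (px 362–456, 96–141), confirming stand_top ≈ (0.506, -0.232), yaw -0.113; the tube hangs level.

Request:
servo_tool(
  moves=[
    {"translation": [0.003,0.007,0],"roll": 0.015},
    {"translation": [0.008,0.018,0],"roll": 0.035},
    {"translation": [0.015,0.033,0],"roll": 0.065},
    {"translation": [0.023,0.049,0.002],"roll": 0.1},
    {"translation": [0.031,0.066,0.008],"roll": 0.135},
    {"translation": [0.039,0.083,0.016],"roll": 0.17},
    {"translation": [0.046,0.099,0.026],"roll": 0.2},
    {"translation": [0.052,0.112,0.037],"roll": 0.225},
    {"translation": [0.057,0.121,0.047],"roll": 0.243},
    {"translation": [0.059,0.127,0.056],"roll": 0.254},
    {"translation": [0.059,0.127,0.062],"roll": 0.254},
    {"translation": [0.059,0.127,0.065],"roll": 0.254},
  ],
)

```text
time: 13.32
position: [0.5051, -0.2327, 0.1042]
tcp_rot: [-0.001, 0.998, -0.057, -0.001]
wrist_force: [-0.1, 0.4, -8.3]
gripper_width: 0.0389
grasp_force: 62.7
```

Request:
servo_tool(
  moves=[
    {"translation": [0,0,0],"roll": 0},
    {"translation": [0,0,0],"roll": 0},
  ],
)

```text
time: 13.48
position: [0.5055, -0.2325, 0.1058]
tcp_rot: [0.0, 0.998, -0.057, 0.0]
wrist_force: [0.7, 0.3, -8.5]
gripper_width: 0.0394
grasp_force: 62.7
```

```bash
python3 -c "
from h import *
feel();feel()
p=bot.camera('side');cv2.imwrite('pics/g.png',cv2.resize(p['color'][150:270,150:310],(800,600),interpolation=cv2.INTER_CUBIC))"
```

```text
[-0.14  0.15 -7.9 ] [ 0.017 -0.018 -0.003] pos [ 0.5057 -0.2328  0.106 ] q [ 3.000e-04  9.984e-01 -5.690e-02  4.000e-04] yaw -0.1139 d(mm) -2.058363684106351
[ 0.41 -0.2  -8.45] [-0.013  0.006 -0.012] pos [ 0.5056 -0.2329  0.1056] q [ 1.000e-04  9.984e-01 -5.700e-02  1.000e-04] yaw -0.1141 d(mm) 0.4767279284897173
```

View pics/g.png

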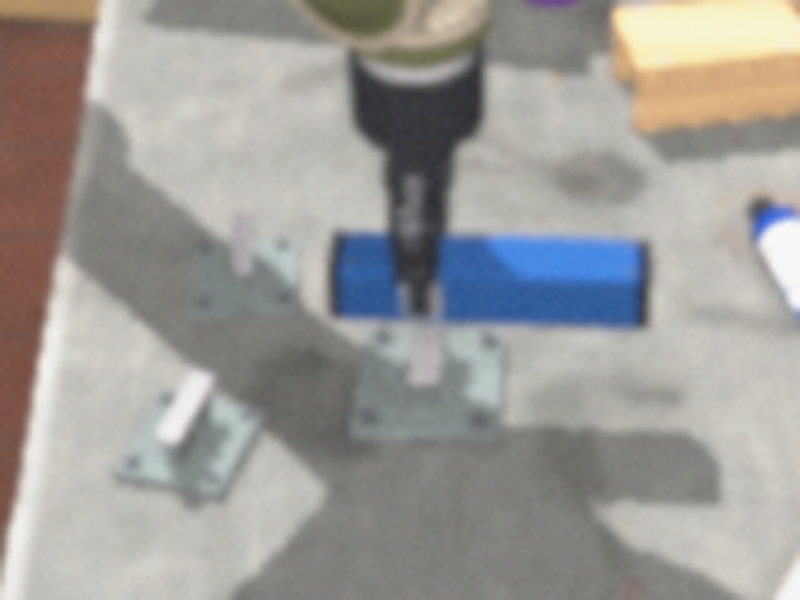

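Tube is level over the right stand's rib (px (425,355)). Lowering until the rib takes the weight.

Request:
servo_tool(
  moves=[
    {"translation": [0,0,0.004],"roll": 0},
    {"translation": [0,0,0.009],"roll": 0},
    {"translation": [0,0,0.014],"roll": 0},
    {"translation": [0,0,0.019],"roll": 0},
    {"translation": [0,0,0.022],"roll": 0},
    {"translation": [0,0,0.024],"roll": 0},
    {"translation": [0,0,0.025],"roll": 0},
    {"translation": [0,0,0.025],"roll": 0},
  ],
)

```text
time: 14.6
position: [0.5055, -0.2329, 0.0802]
tcp_rot: [-0.0, 0.998, -0.057, -0.0]
wrist_force: [0.1, 0.7, -9.1]
gripper_width: 0.0387
grasp_force: 63.0
```

Request:
servo_tool(
  moves=[
    {"translation": [0,0,0.0005],"roll": 0},
    {"translation": [0,0,0.001],"roll": 0},
    {"translation": [0,0,0.001],"roll": 0},
    {"translation": [0,0,0.001],"roll": 0},
  ],
)

```text
time: 14.93
position: [0.5056, -0.2329, 0.0795]
tcp_rot: [0.0, 0.998, -0.057, 0.0]
wrist_force: [-0.1, 0.3, -7.7]
gripper_width: 0.0391
grasp_force: 63.0
```

Request:
servo_tool(
  moves=[
    {"translation": [0,0,0.0005],"roll": 0},
    {"translation": [0,0,0.001],"roll": 0},
    {"translation": [0,0,0.001],"roll": 0},
    {"translation": [0,0,0.001],"roll": 0},
  ],
)

```text
time: 15.27
position: [0.5056, -0.233, 0.0786]
tcp_rot: [0.0, 0.998, -0.057, 0.0]
wrist_force: [-0.0, 0.1, -5.7]
gripper_width: 0.0389
grasp_force: 63.2
```

Request:
servo_tool(
  moves=[
    {"translation": [0,0,0.0003],"roll": 0},
    {"translation": [0,0,0.0006],"roll": 0},
    {"translation": [0,0,0.0006],"roll": 0},
    {"translation": [0,0,0.0006],"roll": 0},
  ],
)

```text
time: 15.6
position: [0.5056, -0.233, 0.0786]
tcp_rot: [0.0, 0.998, -0.057, 0.0]
wrist_force: [-4.2, 2.1, 6.0]
gripper_width: 0.0394
grasp_force: 64.5
```

```bash
python3 -c "
from h import *
feel()"
```

```text
[-4.06  3.02  5.98] [0.496 0.758 0.004] pos [ 0.5056 -0.233   0.0786] q [ 2.000e-04  9.984e-01 -5.700e-02  2.000e-04] yaw -0.1141 d(mm) -135.4262872924291
```

Request:
servo_tool(
  moves=[
    {"translation": [0,0,-0.0003],"roll": 0},
    {"translation": [0,0,-0.0003],"roll": 0},
    {"translation": [0,0,-0.0003],"roll": 0},
  ],
)

```text
time: 16.05
position: [0.5056, -0.233, 0.0786]
tcp_rot: [0.0, 0.998, -0.057, 0.0]
wrist_force: [-4.5, 1.4, 5.3]
gripper_width: 0.039
grasp_force: 64.5
```

Request:
servo_tool(
  moves=[
    {"translation": [0,0,0],"roll": 0},
    {"translation": [0,0,0],"roll": 0},
    {"translation": [0,0,0],"roll": 0},
    {"translation": [0,0,0],"roll": 0},
    {"translation": [0,0,0],"roll": 0},
    {"translation": [0,0,0],"roll": 0},
  ],
  claw=0.15,
)

```text
time: 16.55
position: [0.5056, -0.233, 0.0781]
tcp_rot: [0.0, 0.998, -0.057, 0.0]
wrist_force: [-0.7, 0.8, 0.9]
gripper_width: 0.0492
grasp_force: 0.0
```

```bash
python3 -c "
from h import *
p=bot.camera('side');cv2.imwrite('pics/h.png',cv2.resize(p['color'][150:270,150:310],(800,600),interpolation=cv2.INTER_CUBIC))"
```

```text
(no output)
```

View pics/h.png

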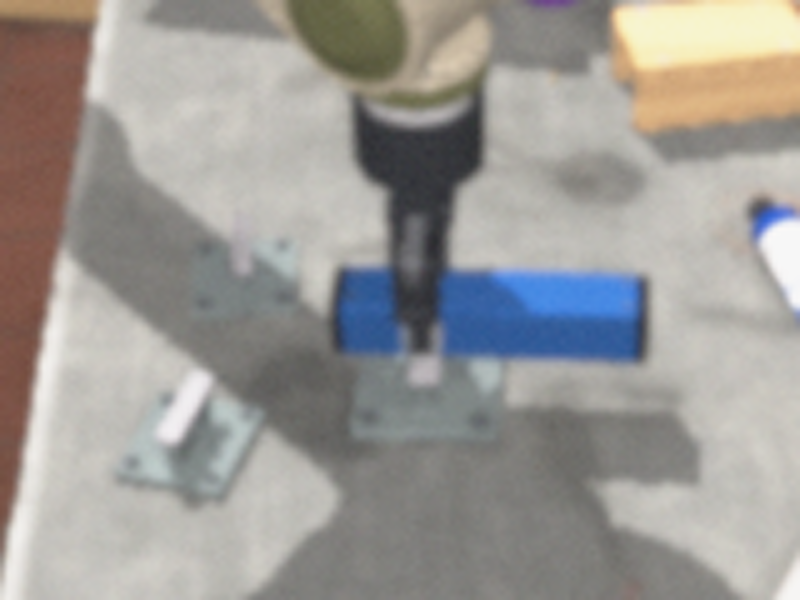

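Released, no force on the hand, and the tube rests level on the rib (px (425,350)). Opening fully and retreating straight up.

Request:
servo_tool(
  moves=[
    {"translation": [0,0,0],"roll": 0},
    {"translation": [0,0,0],"roll": 0},
    {"translation": [0,0,0],"roll": 0},
    {"translation": [0,0,0],"roll": 0},
    {"translation": [0,0,-0.01],"roll": 0},
    {"translation": [0,0,-0.03],"roll": 0},
    {"translation": [0,0,-0.06],"roll": 0},
    {"translation": [0,0,-0.09],"roll": 0},
    {"translation": [0,0,-0.12],"roll": 0},
    {"translation": [0,0,-0.14],"roll": 0},
    {"translation": [0,0,-0.14],"roll": 0},
    {"translation": [0,0,-0.14],"roll": 0},
  ],
  claw=0.9,
)

```text
time: 17.6
position: [0.5057, -0.233, 0.2194]
tcp_rot: [0.001, 0.998, -0.057, 0.001]
wrist_force: [0.2, -0.4, -0.4]
gripper_width: 0.0812
grasp_force: 0.0
```

```bash
python3 -c "
from h import *
p=bot.camera('side');cv2.imwrite('pics/i.png',cv2.resize(p['color'][150:270,150:310],(800,600),interpolation=cv2.INTER_CUBIC))
rect(bot.camera('top'),'counterweight',.085)"
```

```text
counterweight 0.62 px [296. 168.] rect mm [ 618.5 -243.9] [42.5 36.5] ang 89.3
```

View pics/i.png

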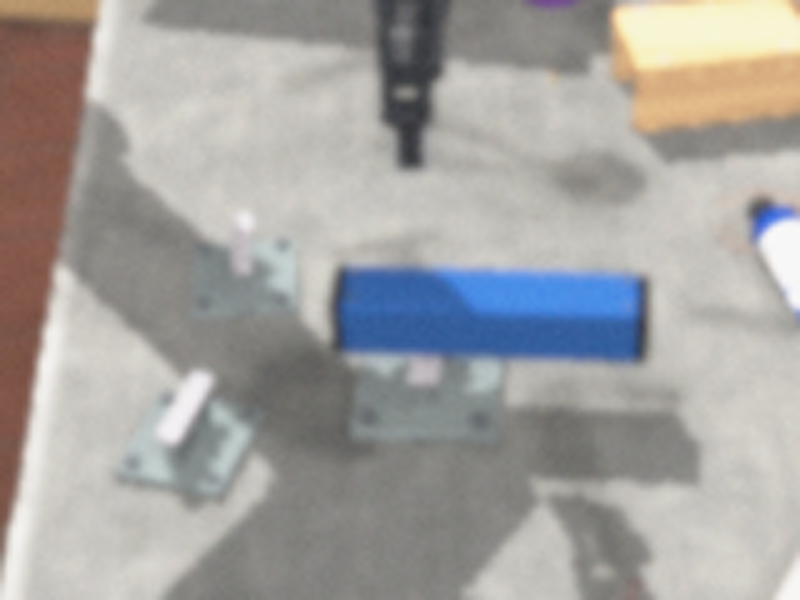

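The tube stays level on the rib (ends px (340,310) and (645,318)) with the hand clear, so I'm handing in.

```bash
python3 -c "
from station import bot
print(bot.finish_job())"
```

```text
the job is handed in; nothing more can be done
None
```

The counterweight was drawn out and left free on the bench. I then felt its balance point about 43 mm from the middle, toward its -x end, and set it across the 90 x 96 mm stand's rib. It stayed level there with the hand clear, and I handed the job in at about 18 s.

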